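# Rubbing stick from the tilt-out bin

### The job

Three tilt-out bins stand in a row on the carver's bench. Tip the widest bin forward as far as it goes, take out the long slim square rubbing stick (not the short wide block next to it) and lay it flat on the clear part of the pine board in front of the stone, setting it down rather than dropping it.

Things in the scene. Friction and masses are not known exactly. Their poses are not given: they have to be found in the camera images.
- wide_unit: Plywood housing of the widest bin, 220 mm wide, 155 high, on a 20 mm plinth; the two other housings are 120 wide, otherwise alike; their order varies. Origin: 12 mm below the middle of the bin's hinge line; x away from the robot, y along the hinge, z up. The roof's top is at z = 155 mm, its front edge at x = -12 mm, so 45 mm are free between it and the shut bin's top edge, enough for shut fingers.
- wide_bin (a joint): Tilt of the widest bin, a grey plastic hopper 206 mm wide: 0 shut, 0.70 rad fully tipped towards the robot, on its stop. It hinges at the foot of its front panel. Shut, the panel already leans 0.436 rad towards the robot; fully tipped, 1.136 rad. The hinge is stiff: 3 to 6 N at the top edge, and the bin stays where left. Fingers put behind the top edge can pull it forward and down.
- wide_lip (a point): Middle of the widest bin's top edge, on the inner face of its front panel, 155 mm from the hinge; moves with the bin. z runs up the panel, y along the bin's width (robot's left), x into the bin. Panel 5 mm thick with a 10 mm round rim; floor 5 mm thick, 70 mm deep, square to the panel at the hinge; side walls reach 120 mm from the hinge; inside 198 mm wide.
- stick_mid (a point): Centre of the stick: brown square bar 24 x 24 x 110 mm, 0.16 kg, z along its length. Foot on the bin floor, it lies flat on the panel's inner face, 45 mm left or right of the middle; a block 24 x 46 x 65 of the same stuff lies on the other side. Bin tipped: its z is 25 degrees above level, upper end towards the robot, clear of the roof, to be gripped from above across the bin's width.
- stick: The same rubbing stick: origin at the centre of its lower end (in the bin, the foot), z along its 110 mm length.
- board: Pine board 220 x 200 x 30 mm fixed on the bench, left of the bins. Origin at the centre of its underside, z up, x away from the robot; top at z = 30 mm. A pale stone 50 x 190 x 85 mm stands on it along the far edge, x = 50 to 100 mm. The clear part in front of it is x = -110 to 50, y = -100 to 100 mm.

How it is judged:
By the outcome, as a careful person would: the job done as asked, in the order asked, and still so for the second after the job is handed in, with the robot touching nothing.
It also fails if it takes over 58 s, if anything falls off the work surface, if the arm or the gripper's body presses on something with over 40 N, if the wrist force passes 120 N, or if a joint passes its speed limit or range.

### The arm

A 6-joint arm with a two-finger parallel gripper is mounted at the origin on the work surface. World frame = base frame: x ahead of the robot, y to its left, z up, the work surface at z = 0. Lengths are in m, angles in rad, forces in N, time in s.
With the tool pointing down it reaches from about 0.375 to 0.975 m from the base axis. Payload 3.8 kg.
Tool frame: the origin (TCP) lies on the centre line of the jaws, within the pads' length; the fingertips stand 25 mm ahead of it and the grasp point (between the pads) lies 6 mm ahead of it; z points along the fingers, y is the line along which they close (so a half turn about z gives the same grasp; the last joint's range is limited). The gripper opens to 85 mm and grips with 20 to 120 N. Pads are 22 mm wide; open, the fingers measure 114 mm over their backs; the gripper's body (76 mm by 85 mm) begins 54 mm behind the grasp point. The pads swing forward as they close: fully open they stand 13 mm farther back than shut.
Start: joints at [-1.198, 0.264, 1.604, -0, 1.274, -0.037], TCP at [0.269, -0.619, 0.256] pointing down, gripper open.
Joint ranges: [-2.63, 2.63], [-0.94, 2.18], [0.31, 2.57], [-1.31, 4.45], [0, 2.66], [-2.55, 2.55]. Speed limits (rad/s): [2.57, 2.57, 3.14, 3.14, 3.14, 3.14].

### API

Orientations are given as a unit quaternion [x, y, z, w].
In Python, from rig import bot gives the robot as it stands.
- The arm moves only by the tool creep_tool, called as name([rows], argument=value, ...), one row to a line, values as JSON. Schema: {"type":"object","properties":{"deltas":{"type":"array","items":{"type":"number"},"minItems":7,"maxItems":35},"squeeze":{"type":"number"},"only":{"type":"string"},"quiet":{"type":"boolean"},"lines":{"type":"string"}},"required":["deltas"],"additionalProperties":false}. deltas is one flat list of numbers that holds 1 to 5 rows one after another, with no inner brackets; each row has 7 numbers: a rotation vector rx, ry, rz in units of 0.1 rad, then dx, dy, dz in cm, then the opening from 0.0 (shut) to 1.0 (fully open); each row is the pose to reach, as a shift and turn from the pose commanded when the call began, along the tool's axes at that moment; what a row does not reach only later rows make up. A row lasts 1/10 s, in which the tool goes at most 0.05 m and 0.15 rad, less where a joint would pass 70% of its speed; a pose out of reach is approached as far as the arm can. The fingers move at their own pace and stop on an object; squeeze is the grip in N (left out, the last holds). Time passes only in rows, so rows that do not move let the fingers close. The tool returns the time, the measured TCP pose, the force, the opening and the grip force at its end. only (a regular expression) keeps the lines of the reply that match it, lines (a string "A,B") keeps lines A to B, and quiet returns only ok. Input that does not fit is refused with a message, and nothing moves.
- bot.observe(): the state, without advancing time (a new reading comes with each control period).
- bot.capture(name): name is "scene" or "top"; returns the picture (420x560x3 uint8, red, green, blue); there is no depth.
- bot.get_calibration(name): a dict with "fx", "fy", "cx", "cy" (pixels), "R" (3x3) and "t" (3): a world point X has camera coordinates R X + t. Camera axes: x right, y down, z forward; pixel columns grow to the right and rows downward; lengths in m; the calibration is good to about 2 mm. A picture is of the moment at which its call begins. get_calibration takes no time and is no camera call.
- bot.hand_in(): hands the job in; it is judged then, once.
The state is a dict: "t": time; "q": joint angles; "qvel": joint speeds; "tau": joint torques, N m; "position": TCP position; "tcp_rot": TCP orientation; "ft_force": force on the tool from outside, world axes, zero at the start; "moment": the same for the moment, N m; "grip_width": opening from 0.0 (shut) to 1.0 (fully open); "gripper_force": force on a finger pad.
Only numpy, scipy, OpenCV 4.12 (cv2) and the standard library are available. Lean on these libraries where they do the work, as an engineer would, in place of code of your own. Each camera call takes 0.05 s, during which the arm holds its last target. There are 200 camera calls.

## Working session

There is one attempt and no reset: what is moved stays moved. The work goes in short steps, Python scripts to look and compute and a tool call to move; the robot and the scene stay as the last step left them, time stands still between calls to the robot, and variables do not carry over. Pictures are saved under pics/ and viewed, at most 10 in all, crops included, and the job is handed in when it is done.

```bash
ls; mkdir -p pics
```

Run:
```python
from rig import bot
import cv2,numpy as np
np.set_printoptions(precision=4,suppress=True)
for n in("scene","top"):
    cv2.imwrite(f"pics/{n}0.png",bot.capture(n)[:,:,::-1])
    c=bot.get_calibration(n);print(n,c["fx"],c["fy"],c["cx"],c["cy"],np.array(c["R"]).tolist(),c["t"], -np.array(c["R"]).T@np.array(c["t"]))
s=bot.observe();print(s)
```

```text
pics
rig.py
scene 479.68141614048244 479.68141614048244 285.54416647242175 217.32718429392813 [[0.8224502277030585, -0.5688198087366295, -0.004432622249979805], [-0.5322169292090524, -0.7667290661677164, -0.35898701836816854], [0.20080030680871336, 0.29760807160157043, -0.9333320269352815]] [-0.431   0.3656  1.1462] [ 0.3189 -0.306   1.1991]
top 467.3379230170962 467.3379230170962 272.8163918617358 206.1296055917032 [[0.0005155129007405247, -0.9997871964963158, -0.02062270516896498], [-0.9852119067829064, 0.003025703953873718, -0.17131358337497207], [0.17133952544477046, 0.02040604904483956, -0.9850006904478495]] [0.0185 0.5493 1.0367] [ 0.3636 -0.0043  1.1156]
{'t': 0.1, 'q': array([-1.1979,  0.2647,  1.6053,  0.    ,  1.2737, -0.0369]), 'qvel': array([ 0.0006, -0.0021, -0.0037,  0.0014, -0.001 ,  0.0008]), 'tau': array([ -0.    , -51.671 , -36.8589,   0.0001,   0.0063,  -0.    ]), 'position': array([ 0.2687, -0.6185,  0.2551]), 'tcp_rot': array([ 0.9791,  0.2035, -0.0002, -0.001 ]), 'ft_force': array([ 0.676, -0.184, -1.068]), 'moment': array([0.0312, 0.0417, 0.0565]), 'gripper_force': 0.0, 'grip_width': 1.0008252351900169}
```

View pics/scene0.png

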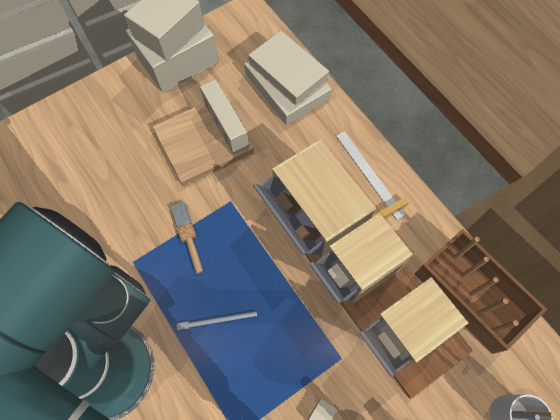

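View pics/top0.png

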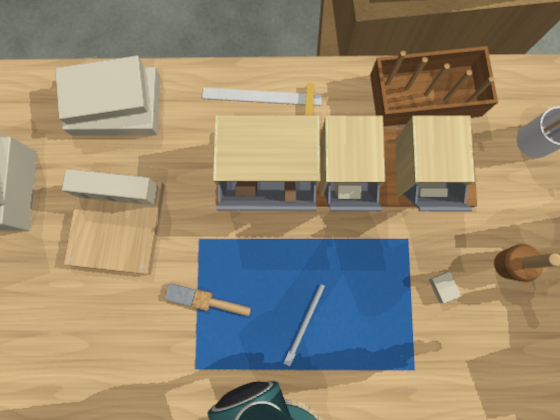

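The widest unit is the leftmost one: its roof spans about (216–320, 118–180) in top, with a grey rim at row ~205. The board is at (68–160, 175–272) with the stone at its far edge. I'll enlarge the bin and board in one composite.

Run:
```python
import cv2,numpy as np
t=cv2.imread("pics/top0.png");s=cv2.imread("pics/scene0.png")
a=cv2.resize(t[105:225,205:335],(520,480)[:2],interpolation=cv2.INTER_CUBIC)[:, :]
a=cv2.resize(t[110:220,205:330],None,fx=3.2,fy=3.2,interpolation=2)
b=cv2.resize(s[135:260,245:380],None,fx=2.8,fy=2.8,interpolation=2)
c=cv2.resize(t[160:280,55:170],None,fx=2,fy=2,interpolation=2)
o=np.zeros((600,800,3),np.uint8);o[:a.shape[0],:a.shape[1]]=a;o[:b.shape[0],410:410+b.shape[1]]=b;o[355:595,:230]=c
cv2.imwrite("pics/crop1.png",o)
```

```text
(no output)
```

View pics/crop1.png

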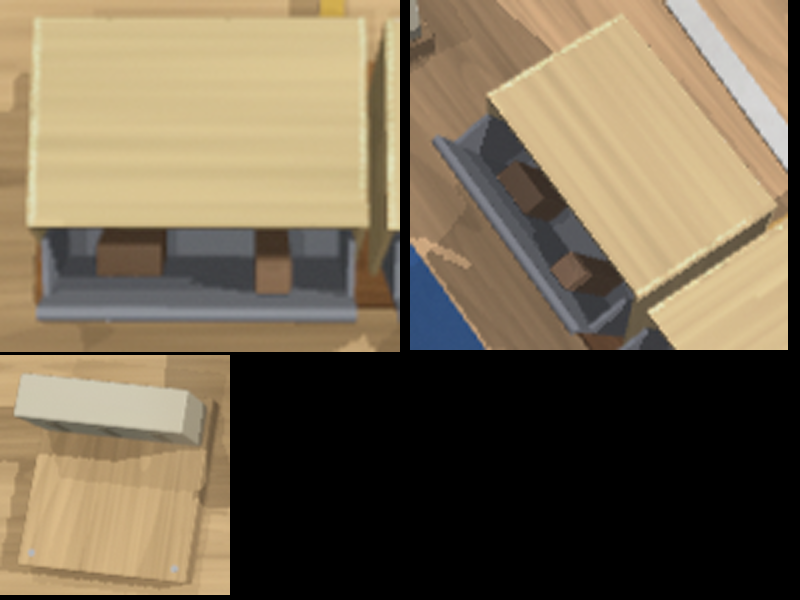

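The small brown square end (the stick) shows on the robot's right at top crop (273,275); the wider block is on the left at (130,260). Next I'll cast rays from the corners.

Create h.py:
```python
import numpy as np
from rig import bot
from scipy.spatial.transform import Rotation as Rn
np.set_printoptions(precision=4,suppress=True)
def ray(n,u,v):
    c=bot.get_calibration(n);R=np.array(c["R"]);C=-R.T@np.array(c["t"])
    return C,R.T@np.array([(u-c["cx"])/c["fx"],(v-c["cy"])/c["fy"],1])
def onz(n,u,v,z):
    C,d=ray(n,u,v);return C+d*(z-C[2])/d[2]
def tri(p,q):
    A=[];b=[]
    for n,(u,v) in(("top",p),("scene",q)):
        C,d=ray(n,u,v);d/=np.linalg.norm(d);P=np.eye(3)-np.outer(d,d);A.append(P);b.append(P@C)
    return np.linalg.lstsq(np.vstack(A),np.hstack(b),rcond=None)[0]
def proj(n,X):
    c=bot.get_calibration(n);p=np.array(c["R"])@X+np.array(c["t"]);return np.array([c["fx"]*p[0]/p[2]+c["cx"],c["fy"]*p[1]/p[2]+c["cy"]])
```

Run:
```python
from h import *
A=lambda x,y:(205+x/3.2-.3,110+y/3.2-.3)
B=lambda x,y:(245+(x-410)/2.8-.3,135+y/2.8-.3)
C=lambda x,y:(55+x/2-.3,160+(y-355)/2-.3)
for k,a,b in(("FL",(28,226),(488,97)),("FR",(369,228),(639,298)),("BL",(35,18),None),("BR",(365,18),(620,16)),("rimL",(37,312),(437,142)),("rimR",(357,312),(577,328))):
    p=A(*a);print(k,onz("top",*p,.175),tri(p,B(*b)) if b else "", onz("scene",*B(*b),.175) if b else "")
print("rim z.17?",[onz("top",*A(*a),.177) for a in((37,312),(357,312))])
for k,c in(("NL",(20,563)),("NR",(187,581)),("stoneFL top",(16,414)),("stoneFR top",(190,442)),("FRbot",(207,460)) ,("stBL",(23,374)),("stBR",(183,391))):
    p=C(*c);print(k,[onz("top",*p,z) for z in(.03,.115)])
for k,q in(("NL",(152,124)),("NR",(185,184)),("FRb",(252,152))):print(k,onz("scene",*q,.03))
```

```text
FL [0.5817 0.138  0.175 ] [0.5819 0.1376 0.1778] [0.5834 0.1388 0.175 ]
FR [ 0.5795 -0.082   0.175 ] [ 0.5782 -0.0812  0.1856] [ 0.5821 -0.0789  0.175 ]
BL [0.723  0.1365 0.175 ]  
BR [ 0.7214 -0.0817  0.175 ] [ 0.5566 -0.0465  0.6016] [0.7218 0.1383 0.175 ]
rimL [0.5253 0.131  0.175 ] [0.5268 0.1324 0.1655] [0.5247 0.1284 0.175 ]
rimR [ 0.5247 -0.0734  0.175 ] [ 0.5241 -0.0729  0.1835] [ 0.5268 -0.071   0.175 ]
rim z.17? [array([0.525 , 0.1307, 0.177 ]), array([ 0.5243, -0.0733,  0.177 ])]
NL [array([0.4177, 0.5032, 0.03  ]), array([0.4135, 0.4634, 0.115 ])]
NR [array([0.3969, 0.3065, 0.03  ]), array([0.3943, 0.2822, 0.115 ])]
stoneFL top [array([0.5951, 0.5217, 0.03  ]), array([0.577 , 0.4806, 0.115 ])]
stoneFR top [array([0.5604, 0.3105, 0.03  ]), array([0.5449, 0.2859, 0.115 ])]
FRbot [array([0.5387, 0.2893, 0.03  ]), array([0.5249, 0.2663, 0.115 ])]
stBL [array([0.6444, 0.5171, 0.03  ]), array([0.6224, 0.4762, 0.115 ])]
stBR [array([0.6225, 0.3218, 0.03  ]), array([0.6022, 0.2963, 0.115 ])]
NL [0.4211 0.5145 0.03  ]
NR [0.4031 0.2997 0.03  ]
FRb [0.6042 0.2782 0.03  ]
```

Add to h.py:
```python
def tgt(pos,yaw=0,tilt=0):
    """tool down, yawed, leaning back (body away from robot) by tilt"""
    T=Rn.from_euler('z',yaw)*Rn.from_euler('y',tilt)*Rn.from_quat([1,0,0,0])
    s=bot.observe();R0=Rn.from_quat(s["tcp_rot"])
    print("t",s["t"],"pos",s["position"],"F",s["ft_force"],"q",s["q"],"| rv",(R0.inv()*T).as_rotvec(),"d",R0.inv().apply(np.array(pos)-s["position"]))
```

```bash
python3 -c "
from h import *
tgt([.269,-.619,.36]);tgt([.557,.028,.33])"
```

```text
t 0.1 pos [ 0.2687 -0.6185  0.2551] F [ 0.676 -0.184 -1.068] q [-1.1979  0.2647  1.6053  0.      1.2737 -0.0369] | rv [-0.002   0.0003  0.4098] d [ 0.0001  0.0003 -0.1049]
t 0.1 pos [ 0.2687 -0.6185  0.2551] F [ 0.676 -0.184 -1.068] q [-1.1979  0.2647  1.6053  0.      1.2737 -0.0369] | rv [-0.002   0.0003  0.4098] d [ 0.522  -0.4783 -0.0739]
```
rv z +.41 in tool frame → world -0.41 yaw. Rows: rotation .41 over 3 rows.

Units first: shifts go in cm and turns go in units of 0.1 rad. So 0.125 m is 12.5, -0.115 m is -11.5, 0.41 rad is 4.1.

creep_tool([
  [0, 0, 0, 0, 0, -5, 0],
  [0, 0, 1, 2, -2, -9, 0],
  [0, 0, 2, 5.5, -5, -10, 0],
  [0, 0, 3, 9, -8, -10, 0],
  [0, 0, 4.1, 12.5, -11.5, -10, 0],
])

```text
refused: deltas: the value is too short (schema: minItems 7). Nothing was moved.
```

Refused on format, not on reach. It needs one flat list, 7 numbers to a row, no inner brackets.

creep_tool(deltas=[0, 0, 0, 0, 0, -5, 0, 0, 0, 1, 2, -2, -9, 0, 0, 0, 2, 5.5, -5, -10, 0, 0, 0, 3, 9, -8, -10, 0, 0, 0, 4.1, 12.5, -11.5, -10, 0])

```text
t: 0.6
position: [0.3383, -0.4628, 0.3566]
tcp_rot: [1.0, -0.003, 0.0, 0.0]
ft_force: [1.0, 0.1, -0.8]
grip_width: 0.143
gripper_force: 0.0
```

```bash
python3 -c "
from h import *
tgt([.557,.028,.32])"
```

```text
t 0.6 pos [ 0.3383 -0.4628  0.3566] F [ 0.9614  0.0516 -0.7575] q [-0.9832  0.0244  1.6934  0.0003  1.4227  0.5931] | rv [ 0.0008 -0.0009 -0.0055] d [ 0.2159 -0.492   0.0365]
```

In the tool's units: -0.225 m is -22.5, -0.18 m is -18.

creep_tool(deltas=[0, 0, 0, 2, -4.5, 0, 0, 0, 0, 0, 4, -9, 0, 0, 0, 0, 0, 6, -13.5, 0, 0, 0, 0, 0, 8, -18, 0, 0, 0, 0, 0, 10, -22.5, 0, 0])

```text
t: 1.1
position: [0.4379, -0.2368, 0.3559]
tcp_rot: [1.0, -0.0, -0.0, -0.0]
ft_force: [0.9, -0.5, -0.2]
grip_width: 0.003
gripper_force: 0.0
```

creep_tool(deltas=[0, 0, 0, 2, -4.5, 0, 0, 0, 0, 0, 4, -9, 0, 0, 0, 0, 0, 6, -13.5, 0, 0, 0, 0, 0, 8, -18, 0, 0, 0, 0, 0, 10, -22.5, 0, 0], quiet=true)

```text
ok
```

creep_tool(deltas=[0, 0, 0, 0, -1, 2, 0, 0, 0, 0, 0, -1, 4, 0, 0, 0, 0, 0, -1, 4, 0])

```text
t: 1.9
position: [0.5358, -0.0029, 0.3123]
tcp_rot: [1.0, 0.001, -0.004, -0.0]
ft_force: [-0.6, 0.2, -0.2]
grip_width: 0.001
gripper_force: 0.0
```

```bash
python3 -c "
from h import *
tgt([.555,.028,.17])"
```

```text
t 1.9 pos [ 0.5358 -0.0029  0.3123] F [-0.5925  0.2483 -0.1854] q [-0.0518 -0.027   1.8244 -0.0001  1.3514  1.5174] | rv [-0.0003  0.0072  0.0016] d [ 0.0202 -0.0308  0.1422]
```

In the tool's units: 0.08 m is 8, 0.07 m is 7.

creep_tool(deltas=[0, 0, 0, 2.2, -3.1, 2, 0, 0, 0, 0, 2.2, -3.1, 5, 0, 0, 0, 0, 2.2, -3.1, 7, 0, 0, 0, 0, 2.2, -3.1, 8, 0, 0, 0, 0, 2.2, -3.1, 8, 0])

```text
t: 2.4
position: [0.559, 0.0266, 0.2351]
tcp_rot: [1.0, -0.0, -0.001, 0.0]
ft_force: [-0.0, 0.2, 0.2]
grip_width: 0.002
gripper_force: 0.0
```

Run:
```python
from h import *
import cv2
a=bot.capture("top")[100:230,180:340,::-1];b=bot.capture("scene")[120:280,230:400,::-1]
a=cv2.resize(a,(400,325),interpolation=2);b=cv2.resize(b,(400,376),interpolation=2)
o=np.zeros((380,800,3),np.uint8);o[:325,:400]=a;o[:376,400:]=b;cv2.imwrite("pics/c2.png",o)
tgt([.555,.028,.18])
```

```text
t 2.5 pos [0.5605 0.0267 0.2375] F [ 0.2867 -0.8447  0.3729] q [ 0.0032  0.0612  1.873  -0.      1.2058  1.5749] | rv [ 0.     -0.0015 -0.001 ] d [-0.0055 -0.0013  0.0575]
```

View pics/c2.png

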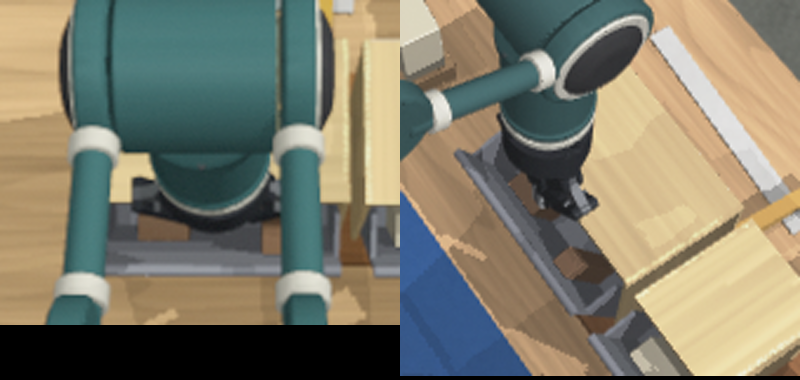

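The view shows the shut fingers hanging in front of the roof, midway along the bin (scene crop ~(570,210)), with the hand body above the roof. I'll lower them behind the lip.

In the tool's units: 0.055 m is 5.5, 0.06 m is 6.

creep_tool(deltas=[0, 0, 0, -0.5, -0.1, 2, 0, 0, 0, 0, -0.5, -0.1, 4, 0, 0, 0, 0, -0.5, -0.1, 5.5, 0, 0, 0, 0, -0.5, -0.1, 6, 0, 0, 0, 0, -0.5, -0.1, 6, 0])

```text
t: 3.0
position: [0.5548, 0.028, 0.1762]
tcp_rot: [1.0, -0.0, -0.0, -0.0]
ft_force: [-0.5, -0.7, -0.1]
grip_width: -0.0
gripper_force: 0.0
```

Run:
```python
from h import *
s=bot.observe();print(s["position"])
H=np.array([.593,.032])
# tip (near lower corner) follows inner face at r=.142
for a in np.arange(.436,1.25,.1):
    p=H+.142*np.array([-np.sin(a),np.cos(a)]); print(a,"tcp x,z",p+[.011,.025],"delta",p+[.011,.025]-s["position"][[0,2]])
```

```text
[0.5548 0.028  0.1762]
0.436 tcp x,z [0.544  0.1857] delta [-0.0108  0.0095]
0.536 tcp x,z [0.5315 0.1791] delta [-0.0234  0.0029]
0.6360000000000001 tcp x,z [0.5197 0.1712] delta [-0.0352 -0.005 ]
0.7360000000000001 tcp x,z [0.5087 0.1622] delta [-0.0462 -0.0139]
0.8360000000000001 tcp x,z [0.4986 0.1522] delta [-0.0562 -0.024 ]
0.9360000000000002 tcp x,z [0.4897 0.1412] delta [-0.0652 -0.035 ]
1.0360000000000003 tcp x,z [0.4818 0.1294] delta [-0.073  -0.0468]
1.1360000000000001 tcp x,z [0.4752 0.1168] delta [-0.0796 -0.0594]
1.2360000000000002 tcp x,z [0.4699 0.1037] delta [-0.0849 -0.0725]
```

Follow the arc in modest rows, checking forces.

creep_tool(deltas=[0, 0, 0, -1.2, 0, -0.4, 0, 0, 0, 0, -2.3, 0, -0.3, 0, 0, 0, 0, -3.5, 0, 0.5, 0, 0, 0, 0, -4.6, 0, 1.4, 0, 0, 0, 0, -5.6, 0, 2.4, 0])

```text
t: 3.5
position: [0.4989, 0.0283, 0.1538]
tcp_rot: [1.0, -0.0, 0.002, -0.0]
ft_force: [0.7, 0.7, 2.1]
grip_width: 0.002
gripper_force: 1.1
```

```bash
python3 -c "
from h import *
s=bot.observe();print(s['position'],s['ft_force'])"
```

```text
[0.4989 0.0283 0.1538] [0.6726 0.7052 2.1121]
```

In the tool's units: 0.036 m is 3.6, -0.023 m is -2.3.

creep_tool(deltas=[0, 0, 0, -0.9, 0, 1.1, 0, 0, 0, 0, -1.7, 0, 2.3, 0, 0, 0, 0, -2.3, 0, 3.6, 0, 0, 0, 0, -2.3, 0, 3.6, 0])

```text
t: 3.9
position: [0.4757, 0.0281, 0.1156]
tcp_rot: [1.0, -0.0, 0.0, 0.0]
ft_force: [0.2, 0.2, 0.2]
grip_width: 0.001
gripper_force: 0.1
```

creep_tool(deltas=[0, 0, 0, -0.2, 0, 0.4, 0, 0, 0, 0, -0.4, 0, 0.8, 0, 0, 0, 0, -0.4, 0, 0.8, 0])

```text
t: 4.2
position: [0.4757, 0.0281, 0.1144]
tcp_rot: [1.0, -0.0, 0.003, 0.0]
ft_force: [-9.6, 0.5, 40.2]
grip_width: 0.001
gripper_force: 16.3
```

creep_tool(deltas=[0, 0, 0, -0.1, 0, 0.3, 0, 0, 0, 0, -0.2, 0, 0.6, 0, 0, 0, 0, -0.2, 0, 0.6, 0])

```text
t: 4.5
position: [0.4787, 0.0281, 0.1128]
tcp_rot: [1.0, 0.0, 0.009, 0.0]
ft_force: [-8.2, 0.4, 54.1]
grip_width: -0.004
gripper_force: 23.4
```

In the tool's units: -0.1 m is -10, -0.15 m is -15.

creep_tool(deltas=[0, 0, 0, 0, 0, -2, 0, 0, 0, 0, 0, 0, -6, 0, 0, 0, 0, 0, 0, -10, 0.5, 0, 0, 0, 0, -5, -14, 0.5, 0, 0, 0, 0, -10, -15, 0.5], squeeze=30)

```text
t: 5.0
position: [0.4713, 0.1147, 0.2507]
tcp_rot: [1.0, -0.002, 0.002, -0.0]
ft_force: [1.8, -1.2, -0.6]
grip_width: 0.494
gripper_force: 0.0
```

creep_tool(deltas=[0, 0, 0, 0, -5, 0, 0.5, 0, 0, 0, 0, -10, 0, 0.5, 0, 0, 0, 0, -14, 0, 0.5, 0, 0, 0, 0, -14, 0, 0.5])

```text
t: 5.4
position: [0.469, 0.259, 0.2466]
tcp_rot: [1.0, 0.002, -0.001, -0.0]
ft_force: [0.2, -0.9, 0.5]
grip_width: 0.499
gripper_force: 0.0
```

Run:
```python
from h import *
import cv2
A=bot.capture("top")[:,:,::-1];B=bot.capture("scene")[:,:,::-1];cv2.imwrite("pics/t3.png",A);cv2.imwrite("pics/s3.png",B)
a=cv2.resize(A[120:250,200:340],None,fx=2.8,fy=2.8,interpolation=2);b=cv2.resize(B[130:280,230:372],None,fx=2.8,fy=2.8,interpolation=2)
o=np.zeros((430,800,3),np.uint8);o[:a.shape[0],:a.shape[1]]=a;o[:b.shape[0],400:400+b.shape[1]]=b;cv2.imwrite("pics/c3.png",o)
```

```text
(no output)
```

View pics/c3.png

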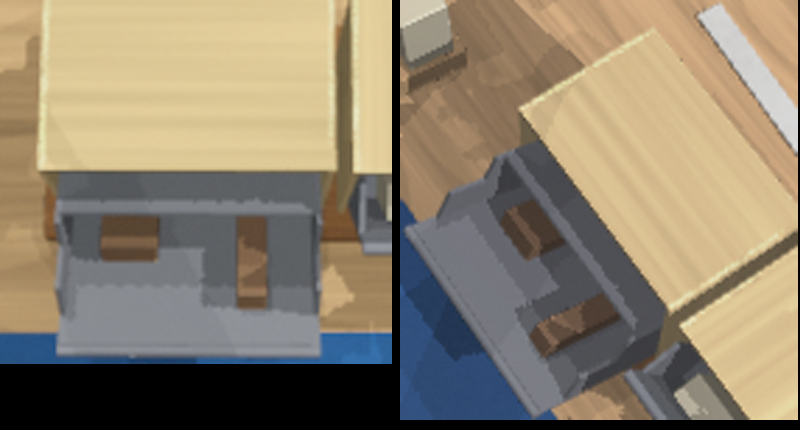

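The bin is fully tipped. The stick's upper end is at top crop x 237–267, row ~300, on the right side, and the block is on the left. I'll check the measurement against the model.

Run:
```python
from h import *
D=lambda x,y:(200+x/2.8-.3,120+y/2.8-.3)
E=lambda x,y:(230+(x-400)/2.8-.3,130+y/2.8-.3)
for u in(238,267):print(onz("top",*D(u,307),.080),onz("top",*D(u,298),.102))
for u in(58,320):print("rim",onz("top",*D(u,350),.097))
print("scene rim",[onz("scene",*E(*p),.097) for p in((408,228),(540,414))])
for X in([.4887,-.017,.0804],[.4988,-.017,.102]):
  u,v=proj("top",np.array(X));print("top crop",(u-200+.3)*2.8,(v-120+.3)*2.8)
  u,v=proj("scene",np.array(X));print("scene crop",(u-230+.3)*2.8+400,(v-130+.3)*2.8)
import cv2
h=cv2.cvtColor(cv2.imread("pics/t3.png"),cv2.COLOR_BGR2HSV)[190:232,280:300];m=(h[:,:,0]<16)&(h[:,:,1]>60)&(h[:,:,2]<150)
ys,xs=np.where(m);print("brown",280+xs.min(),280+xs.max(),190+ys.min(),190+ys.max(),280+xs.mean(),[ (280+np.where(r)[0].min(),280+np.where(r)[0].max()) if r.any() else 0 for r in m[::4]])
```

```text
[ 0.4911 -0.0094  0.08  ] [ 0.4954 -0.0093  0.102 ]
[ 0.491  -0.0324  0.08  ] [ 0.4954 -0.0319  0.102 ]
rim [0.4555 0.1314 0.097 ]
rim [ 0.4552 -0.0729  0.097 ]
scene rim [array([0.4576, 0.1337, 0.097 ]), array([ 0.4585, -0.0714,  0.097 ])]
top crop 247.59952038118382 309.9091840614089
scene crop 533.5461417760368 348.7667069084022
top crop 247.8559630136209 293.7184306619149
scene crop 542.8072923877949 335.0167499190482
brown 285 295 197 229 289.5440729483283 [0, 0, (np.int64(285), np.int64(294)), (np.int64(285), np.int64(294)), (np.int64(285), np.int64(294)), (np.int64(285), np.int64(294)), (np.int64(285), np.int64(294)), (np.int64(285), np.int64(294)), (np.int64(285), np.int64(294)), (np.int64(285), np.int64(294)), 0]
```

In the tool's units: 0.2 m is 20, 0.25 m is 25, 0.2 rad is 2.

creep_tool(deltas=[0, 1, 0, 1, 5, 0, 0.5, 0, 2, 0, 2, 10, 0, 0.5, 0, 2, 0, 3, 15, 0, 0.5, 0, 2, 0, 4, 20, 0, 0.5, 0, 2, 0, 4.4, 25, 0, 0.5])

```text
t: 6.0
position: [0.5126, 0.0057, 0.2476]
tcp_rot: [0.995, -0.001, 0.1, 0.0]
ft_force: [0.8, -0.1, 0.6]
grip_width: 0.499
gripper_force: 0.0
```

```bash
python3 -c "
from h import *
tgt([.5125,-.0185,.16],0,.2)"
```

```text
t 6.0 pos [0.5126 0.0057 0.2476] F [ 0.781  -0.0858  0.6112] q [-0.0421 -0.1658  2.0817  0.0085  1.0259  1.5265] | rv [ 0.0008 -0.4    -0.0016] d [-0.0175  0.0241  0.0859]
```

creep_tool(deltas=[0, -1.3, 0, 0, 2.4, 0, 0.5, 0, -2.6, 0, 0, 2.4, 0, 0.5, 0, -4, 0, -0.4, 2.4, 2, 0.5, 0, -4, 0, -1, 2.4, 5, 0.5, 0, -4, 0, -1, 2.4, 5, 0.5])

```text
t: 6.5
position: [0.5102, -0.0166, 0.1918]
tcp_rot: [0.994, -0.001, -0.105, -0.0]
ft_force: [-1.0, -0.1, 1.0]
grip_width: 0.498
gripper_force: 0.0
```

```bash
python3 -c "
from h import *
tgt([.5125,-.0185,.102],0,.2)"
```

```text
t 6.5 pos [ 0.5102 -0.0166  0.1918] F [-0.9551 -0.1071  0.9762] q [-0.0723  0.1376  1.8912 -0.0146  1.3232  1.5063] | rv [-0.0009  0.0109 -0.0026] d [0.0211 0.002  0.0873]
```

creep_tool(deltas=[0, 0.1, 0, 0.6, 0.2, 2.5, 0.5, 0, 0.1, 0, 1.2, 0.2, 5, 0.5, 0, 0.1, 0, 1.6, 0.2, 6.8, 0.5, 0, 0.1, 0, 1.7, 0.2, 7.2, 0.5, 0, 0.1, 0, 1.7, 0.2, 7.2, 0.5])

```text
t: 7.0
position: [0.5152, -0.0175, 0.1237]
tcp_rot: [0.995, -0.0, -0.095, -0.0]
ft_force: [0.7, 0.0, -0.2]
grip_width: 0.501
gripper_force: 0.0
```

```bash
python3 -c "
from h import *
tgt([.5125,-.0185,.102],0,.2)"
```

```text
t 7.0 pos [ 0.5152 -0.0175  0.1237] F [ 0.6918  0.01   -0.206 ] q [-0.0736  0.2044  1.9487 -0.015   1.1787  1.5052] | rv [-0.0001 -0.0094 -0.001 ] d [0.0015 0.001  0.0218]
```

In the tool's units: 0.021 m is 2.1, 0.018 m is 1.8.

creep_tool(deltas=[0, 0, 0, 0.1, 0.1, 1, 0.5, 0, 0, 0, 0.1, 0.1, 1.8, 0.5, 0, 0, 0, 0.1, 0.1, 2.1, 0.5, 0, 0, 0, 0.1, 0.1, 2.1, 0.5])

```text
t: 7.4
position: [0.5124, -0.0179, 0.102]
tcp_rot: [0.995, -0.0, -0.095, -0.0]
ft_force: [-0.9, 0.2, -0.2]
grip_width: 0.497
gripper_force: 0.0
```

Run:
```python
from h import *
import cv2
tgt([.5125,-.0185,.102],0,.2)
B=bot.capture("scene")[:,:,::-1];A=bot.capture("top")[:,:,::-1]
a=cv2.resize(A[130:250,230:340],None,fx=3.4,fy=3.4,interpolation=2);b=cv2.resize(B[150:290,240:370],None,fx=3,fy=3,interpolation=2)
o=np.zeros((430,800,3),np.uint8);o[:a.shape[0],:a.shape[1]]=a;o[:b.shape[0],400:400+b.shape[1]]=b;cv2.imwrite("pics/c4.png",o)
```

```text
t 7.4 pos [ 0.5124 -0.0179  0.102 ] F [-0.8659  0.1602 -0.2233] q [-0.0747  0.2261  1.9687 -0.0155  1.1375  1.5041] | rv [-0.0001 -0.0088 -0.0002] d [ 0.0001  0.0006 -0.    ]
```

View pics/c4.png

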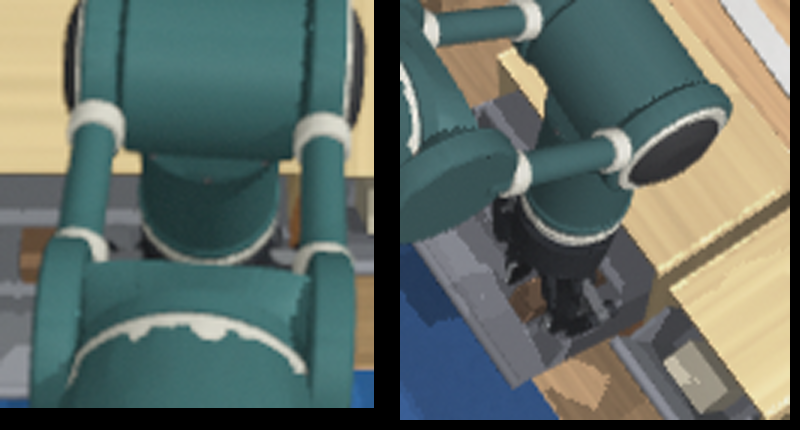

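The fingers straddle the stick in the right half of the bin, with no contact force. Closing.

creep_tool(deltas=[0, 0, 0, 0, 0, 0, 0.25, 0, 0, 0, 0, 0, 0, 0.1, 0, 0, 0, 0, 0, 0, 0, 0, 0, 0, 0, 0, 0, 0, 0, 0, 0, 0, 0, 0, 0], squeeze=60)

```text
t: 8.0
position: [0.5134, -0.018, 0.1031]
tcp_rot: [0.996, -0.0, -0.094, 0.0]
ft_force: [-0.7, -0.7, 6.3]
grip_width: 0.26
gripper_force: 59.4
```

Run:
```python
from h import *
s=bot.observe();print(s["position"],s["ft_force"]);R=Rn.from_quat(s["tcp_rot"])
for d in([-.03,0,.018],[-.065,0,.04],[-.08,0,.08],[-.08,0,.14]):print(d,R.inv().apply(d))
```

```text
[ 0.5134 -0.018   0.1031] [-0.6941 -0.6992  6.3075]
[-0.03, 0, 0.018] [-0.0329  0.     -0.012 ]
[-0.065, 0, 0.04] [-0.0714  0.     -0.0271]
[-0.08, 0, 0.08] [-0.0936  0.     -0.0635]
[-0.08, 0, 0.14] [-0.1049  0.     -0.1224]
```

creep_tool(deltas=[0, 0, 0, -1.7, 0, -0.9, 0, 0, 0, 0, -3.4, 0, -1.6, 0, 0, 0, 0, -5.2, 0, -2.4, 0, 0, 0, 0, -7.2, 0, -3.4, 0, 0, 0, 0, -9, 0, -5.5, 0])

```text
t: 8.5
position: [0.4322, -0.0177, 0.1718]
tcp_rot: [0.995, -0.0, -0.097, -0.0]
ft_force: [0.3, 0.9, -1.0]
grip_width: 0.267
gripper_force: 58.8
```

creep_tool(deltas=[0, 0, 0, -0.5, 0, -3, 0, 0, 0, 0, -1, 0, -6, 0, 0, 0, 0, -1.4, 0, -9, 0, 0, 0, 0, -1.4, 0, -9, 0])

```text
t: 8.9
position: [0.4408, -0.0182, 0.2685]
tcp_rot: [0.996, -0.0, -0.091, 0.0]
ft_force: [0.6, 0.1, -1.1]
grip_width: 0.264
gripper_force: 59.0
```

Run:
```python
from h import *
import cv2
tgt([.45,.30,.25],0,-.236)
A=bot.capture("top")[:,:,::-1];B=bot.capture("scene")[:,:,::-1];cv2.imwrite("pics/t5.png",A)
a=cv2.resize(A[140:300,200:340],None,fx=2.8,fy=2.8,interpolation=2);b=cv2.resize(B[130:280,200:342],None,fx=2.8,fy=2.8,interpolation=2)
o=np.zeros((450,800,3),np.uint8);o[:a.shape[0],:a.shape[1]]=a;o[:b.shape[0],400:400+b.shape[1]]=b;cv2.imwrite("pics/c5.png",o)
```

```text
t 8.9 pos [ 0.4408 -0.0182  0.2685] F [ 0.6367  0.1217 -1.0852] q [-0.0858 -0.0766  1.9618 -0.0163  1.4374  1.4888] | rv [ 0.0007  0.4177 -0.0001] d [ 0.0123 -0.3182  0.0163]
```

View pics/c5.png

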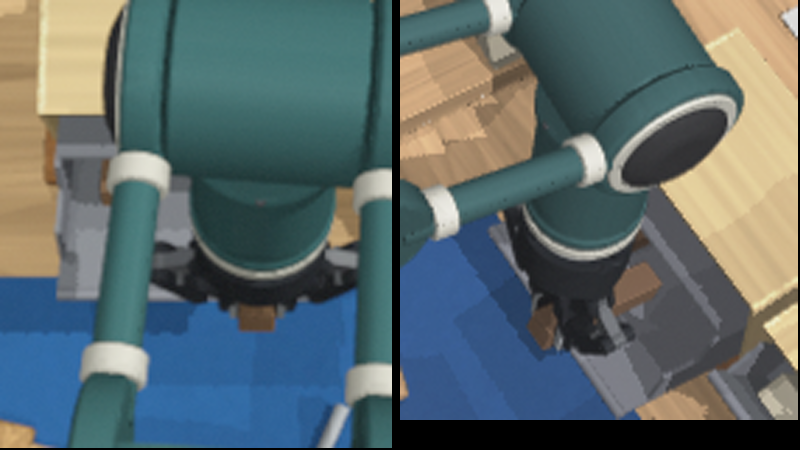

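The stick is held in the jaws and protrudes both ways (scene crop (545,330) to (655,285)); the block is still in the tipped bin. Now I'll level it and carry it to the board.

creep_tool(deltas=[0, 1.2, 0, 0, -3, 0, 0, 0, 2.4, 0, 0, -7, 0, 0, 0, 3.6, 0, 0, -11, 0, 0, 0, 4.3, 0, 0, -15, 0, 0, 0, 4.3, 0, 0, -19, 0, 0])

```text
t: 9.5
position: [0.4348, 0.1725, 0.2612]
tcp_rot: [0.993, 0.0, 0.118, 0.001]
ft_force: [0.2, -0.4, -1.7]
grip_width: 0.265
gripper_force: 59.2
```

creep_tool(deltas=[0, 0, 0, 0, -4, 0, 0, 0, 0, 0, 0, -8, 0, 0, 0, 0, 0, 0, -12, 0, 0, 0, 0, 0, 0, -16, 0, 0, 0, 0, 0, 0, -20, 0, 0])

```text
t: 10.0
position: [0.4367, 0.3728, 0.2611]
tcp_rot: [0.993, 0.0, 0.118, 0.002]
ft_force: [0.4, 0.1, -1.4]
grip_width: 0.267
gripper_force: 59.2
```

```bash
python3 -c "
from h import *
tgt([.44,.391,.13],0.15,-.248)"
```

```text
t 10.0 pos [0.4367 0.3728 0.2611] F [ 0.3971  0.075  -1.3695] q [ 0.7547 -0.0286  1.9367 -0.1866  1.0694  2.4012] | rv [ 0.0391  0.0119 -0.1445] d [-0.0275 -0.0186  0.1282]
```

In the tool's units: 0.04 m is 4, -0.012 m is -1.2, -0.145 rad is -1.45.

creep_tool(deltas=[0.2, 0.06, -0.7, 0, -1.2, 1, 0, 0.4, 0.12, -1.45, -0.7, -1.2, 4, 0, 0.4, 0.12, -1.45, -1.7, -1.2, 8, 0, 0.4, 0.12, -1.45, -2.6, -1.2, 12, 0, 0.4, 0.12, -1.45, -2.6, -1.2, 12, 0])

```text
t: 10.5
position: [0.4356, 0.3787, 0.1314]
tcp_rot: [0.99, 0.075, 0.118, -0.005]
ft_force: [-1.1, 0.1, -2.4]
grip_width: 0.264
gripper_force: 59.2
```

Run:
```python
from h import *
import cv2
tgt([.44,.391,.061],0.15,-.248)
A=bot.capture("top")[:,:,::-1];B=bot.capture("scene")[:,:,::-1]
a=cv2.resize(A[140:300,40:180],None,fx=2.8,fy=2.8,interpolation=2);b=cv2.resize(B[70:210,120:262],None,fx=2.8,fy=2.8,interpolation=2)
o=np.zeros((450,800,3),np.uint8);o[:a.shape[0],:a.shape[1]]=a;o[:b.shape[0],400:400+b.shape[1]]=b;cv2.imwrite("pics/c6.png",o)
```

```text
t 10.5 pos [0.4356 0.3787 0.1314] F [-1.0559  0.1056 -2.3654] q [ 0.7495  0.0906  2.071  -0.1937  0.7971  2.2925] | rv [0.0069 0.0118 0.0015] d [-0.0105 -0.012   0.0698]
```

View pics/c6.png

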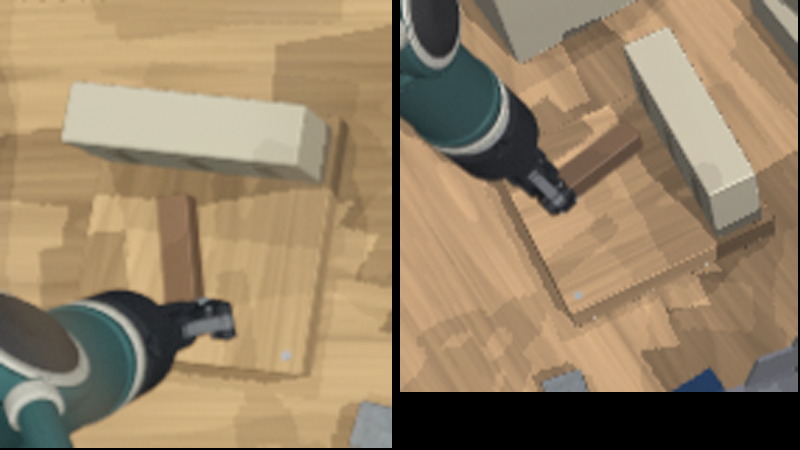

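The stick is over the board, in front of the stone: its far end is at top crop (160–193,197) and scene crop (628,123)–(640,145). I'll triangulate to check level and clearance.

Run:
```python
from h import *
D=lambda x,y:(40+x/2.8-.3,140+y/2.8-.3)
E=lambda x,y:(120+(x-400)/2.8-.3,70+y/2.8-.3)
print("far L,R",tri(D(158,198),E(627,123)),tri(D(193,196),E(641,142)))
print("far z.124",onz("top",*D(175,197),.124))
for n,p in(("NR",(310,372)),("NRtop",(308,362)),("hole",(286,356)),("FR",(340,128)),("leftedge",(95,197))):print(n,onz("top",*D(*p),.03))
print([onz("scene",*E(*p),.03) for p in((575,312),(500,185),(770,222),(578,295))])
```

```text
far L,R [0.5276 0.3925 0.1404] [0.527  0.3631 0.1474]
far z.124 [0.5285 0.3861 0.124 ]
NR [0.3973 0.3014 0.03  ]
NRtop [0.4055 0.3034 0.03  ]
hole [0.4104 0.322  0.03  ]
FR [0.6034 0.2851 0.03  ]
leftedge [0.5444 0.4916 0.03  ]
[array([0.4012, 0.3113, 0.03  ]), array([0.4104, 0.4755, 0.03  ]), array([0.609 , 0.2863, 0.03  ]), array([0.4128, 0.3254, 0.03  ])]
```

```bash
python3 -c "
from h import *
tgt([.444,.382,.08],0.15,-.248);tgt([.444,.382,.06],0.15,-.248)"
```

```text
t 10.6 pos [0.4401 0.3827 0.1392] F [-0.0912  1.4323  0.6937] q [ 0.7494  0.0854  2.0621 -0.1941  0.7975  2.292 ] | rv [-0.0003  0.0003  0.0003] d [-0.0109  0.0013  0.0583]
t 10.6 pos [0.4401 0.3827 0.1392] F [-0.0912  1.4323  0.6937] q [ 0.7494  0.0854  2.0621 -0.1941  0.7975  2.292 ] | rv [-0.0003  0.0003  0.0003] d [-0.0158  0.0013  0.0777]
```

creep_tool(deltas=[0, 0, 0, 0, -0.3, 2, 0, 0, 0, 0, -0.4, -0.3, 4, 0, 0, 0, 0, -0.5, -0.3, 5, 0, 0, 0, 0, -0.5, -0.3, 5.5, 0, 0, 0, 0, -0.5, -0.3, 5.5, 0])

```text
t: 11.1
position: [0.4505, 0.3889, 0.088]
tcp_rot: [0.989, 0.074, 0.126, -0.011]
ft_force: [0.3, -1.3, -1.6]
grip_width: 0.265
gripper_force: 59.4
```

```bash
python3 -c "
from h import *
tgt([.444,.382,.06],0.15,-.248);print(bot.observe()['moment'])"
```

```text
t 11.1 pos [0.4505 0.3889 0.088 ] F [ 0.3389 -1.2742 -1.5928] q [ 0.7447  0.1704  2.0777 -0.2166  0.6919  2.319 ] | rv [-0.0038 -0.0051 -0.0009] d [-0.0142  0.0059  0.0253]
[0.0039 0.225  0.0024]
```

In the tool's units: 0.02 m is 2, 0.017 m is 1.7.

creep_tool(deltas=[0, 0, 0, -0.5, 0.3, 1, 0, 0, 0, 0, -0.9, 0.4, 1.7, 0, 0, 0, 0, -1.1, 0.5, 2, 0, 0, 0, 0, -1.1, 0.5, 2, 0])

```text
t: 11.5
position: [0.4441, 0.382, 0.0641]
tcp_rot: [0.989, 0.074, 0.124, -0.01]
ft_force: [-0.1, 0.5, -0.9]
grip_width: 0.263
gripper_force: 59.4
```

```bash
python3 -c "
from h import *
tgt([.444,.382,.06],0.15,-.248);print(bot.observe()['moment'])"
```

```text
t 11.5 pos [0.4441 0.382  0.0641] F [-0.1423  0.5289 -0.8538] q [ 0.7431  0.1907  2.1082 -0.2294  0.6451  2.334 ] | rv [-0.0022 -0.0025 -0.0004] d [-0.0011 -0.      0.0039]
[ 0.0077  0.2117 -0.0206]
```

creep_tool(deltas=[0, 0, 0, -0.05, 0, 0.2, 0, 0, 0, 0, -0.05, 0, 0.2, 0])

```text
t: 11.7
position: [0.4452, 0.383, 0.0632]
tcp_rot: [0.989, 0.074, 0.125, -0.011]
ft_force: [0.2, -0.1, -1.5]
grip_width: 0.267
gripper_force: 59.4
```

creep_tool(deltas=[0, 0, 0, -0.05, 0, 0.2, 0, 0, 0, 0, -0.05, 0, 0.2, 0])

```text
t: 11.9
position: [0.4451, 0.3829, 0.061]
tcp_rot: [0.989, 0.074, 0.125, -0.011]
ft_force: [0.5, -0.5, -1.8]
grip_width: 0.269
gripper_force: 59.4
```

```bash
python3 -c "
from h import *
print(bot.observe()['moment'])"
```

```text
[-0.0739  0.191   0.0205]
```

creep_tool(deltas=[0, 0, 0, -0.05, 0, 0.2, 0, 0, 0, 0, -0.05, 0, 0.2, 0])

```text
t: 12.1
position: [0.4453, 0.383, 0.0607]
tcp_rot: [0.989, 0.074, 0.126, -0.011]
ft_force: [-6.5, -3.0, 11.6]
grip_width: 0.269
gripper_force: 61.1
```

```bash
python3 -c "
from h import *
print(bot.observe()['moment'])"
```

```text
[-0.6751  0.8231 -0.173 ]
```

creep_tool(deltas=[0, 0, 0, -0.03, 0, 0.15, 0, 0, 0, 0, -0.03, 0, 0.15, 0])

```text
t: 12.3
position: [0.4453, 0.3831, 0.0606]
tcp_rot: [0.989, 0.074, 0.126, -0.011]
ft_force: [-13.3, -7.4, 23.3]
grip_width: 0.268
gripper_force: 62.8
```

```bash
python3 -c "
from h import *
print(bot.observe()['moment'])"
```

```text
[-1.2125  1.3591 -0.2593]
```

Units first: shifts go in cm and turns go in units of 0.1 rad. So -0.002 m is -0.2, 0.0005 m is 0.05.

creep_tool(deltas=[0, 0, 0, 0.05, 0, -0.2, 0, 0, 0, 0, 0.05, 0, -0.2, 0, 0, 0, 0, 0.05, 0, -0.2, 0], squeeze=20)

```text
t: 12.6
position: [0.4458, 0.3835, 0.0607]
tcp_rot: [0.989, 0.074, 0.126, -0.012]
ft_force: [-4.0, -2.3, 8.3]
grip_width: 0.265
gripper_force: 60.7
```

creep_tool(deltas=[0, 0, 0, 0.05, 0, 0, 0.3, 0, 0, 0, 0.05, 0, 0, 0.34, 0, 0, 0, 0.05, 0, 0, 0.4, 0, 0, 0, 0.05, 0, 0, 0.5, 0, 0, 0, 0.05, 0, 0, 0.5])

```text
t: 13.1
position: [0.4456, 0.3828, 0.0594]
tcp_rot: [0.989, 0.074, 0.125, -0.011]
ft_force: [-0.5, -0.8, -0.3]
grip_width: 0.502
gripper_force: 0.0
```

creep_tool(deltas=[0, 0, 0, 0.3, 0, -1.5, 0.5, 0, 0, 0, 0.8, 0, -4, 0.5, 0, 0, 0, 1.6, 0, -8, 0.5, 0, 0, 0, 2.5, 0, -12, 0.5, 0, 0, 0, 2.5, 0, -12, 0.5])

```text
t: 13.6
position: [0.4437, 0.3852, 0.1915]
tcp_rot: [0.988, 0.074, 0.131, -0.016]
ft_force: [-0.1, -0.1, 0.8]
grip_width: 0.498
gripper_force: 0.0
```

creep_tool(deltas=[0, 0, 0, 0, 4, 0, 0.5, 0, 0, 0, 0, 8, 0, 0.5, 0, 0, 0, 0, 12, 0, 0.5, 0, 0, 0, 0, 16, 0, 0.5, 0, 0, 0, 0, 20, 0, 0.5])

```text
t: 14.1
position: [0.4698, 0.1826, 0.182]
tcp_rot: [0.989, 0.075, 0.126, -0.011]
ft_force: [-0.1, 0.1, -1.4]
grip_width: 0.501
gripper_force: 0.0
```

Run:
```python
from h import *
import cv2
A=bot.capture("top")[:,:,::-1];B=bot.capture("scene")[:,:,::-1]
a=cv2.resize(A[100:280,40:340],None,fx=2.6,fy=1.62,interpolation=2);a=cv2.resize(A[100:280,40:340],(500,300),interpolation=2);b=cv2.resize(B[70:210,120:262],(300,296),interpolation=2)
o=np.zeros((300,800,3),np.uint8);o[:,:500]=a;o[:296,500:]=b;cv2.imwrite("pics/c7.png",o)
```

```text
(no output)
```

View pics/c7.png

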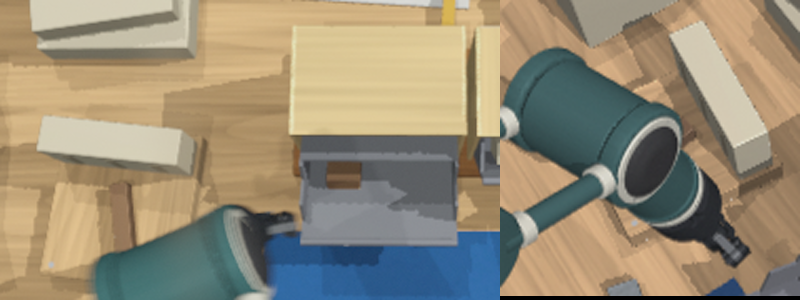

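The stick is on the board at about (121,215) and the bin is still tipped, with the block inside. The arm hides part of the view, so I'll raise it clear and check.

In the tool's units: 0.18 m is 18, 0.13 m is 13.

creep_tool(deltas=[0, 0, 0, 0, 0, -4, 0.5, 0, 0, 0, 0, 3, -9, 0.5, 0, 0, 0, 0, 8, -12, 0.5, 0, 0, 0, 0, 13, -12, 0.5, 0, 0, 0, 0, 18, -12, 0.5])

```text
t: 14.7
position: [0.4663, 0.014, 0.3002]
tcp_rot: [0.989, 0.076, 0.128, -0.011]
ft_force: [1.1, 0.8, -0.3]
grip_width: 0.499
gripper_force: 0.0
```

creep_tool(deltas=[0, 0, 0, 0, 5, 0, 0.5, 0, 0, 0, 0, 10, 0, 0.5, 0, 0, 0, 0, 10, 0, 0.5, 0, 0, 0, 0, 10, 0, 0.5])

```text
t: 15.1
position: [0.4803, -0.0852, 0.2964]
tcp_rot: [0.989, 0.073, 0.125, -0.011]
ft_force: [0.0, 0.6, 0.4]
grip_width: 0.5
gripper_force: 0.0
```

Run:
```python
from h import *
import cv2
A=bot.capture("top")[:,:,::-1];B=bot.capture("scene")[:,:,::-1]
a=cv2.resize(A[150:290,40:180],(420,420),interpolation=2);b=cv2.resize(B[70:210,120:262],(380,375),interpolation=2)
o=np.zeros((420,800,3),np.uint8);o[:,:420]=a;o[:375,420:]=b;cv2.imwrite("pics/c8.png",o)
```

```text
(no output)
```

View pics/c8.png

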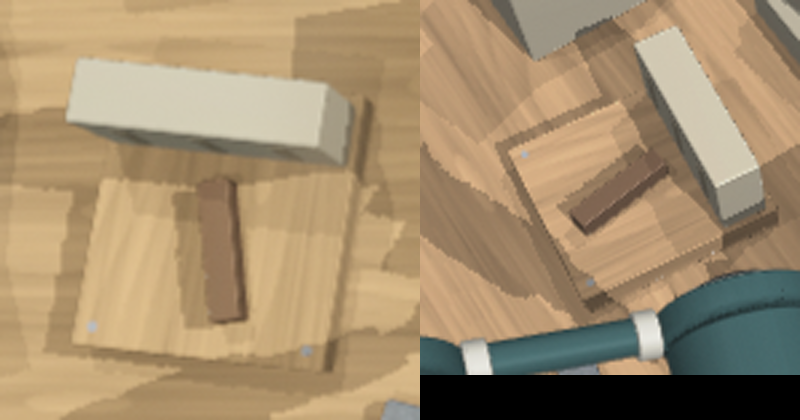

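The stick lies flat within the clear part, from top crop (215,180) to (228,320). There is board all round it and its shadow is even. Handing in.

creep_tool(deltas=[0, 0, 0, 0, 0, 0, 0.5, 0, 0, 0, 0, 0, 0, 0.5])

```text
t: 15.4
position: [0.4804, -0.0826, 0.2963]
tcp_rot: [0.989, 0.076, 0.125, -0.011]
ft_force: [0.3, -0.1, -0.4]
grip_width: 0.499
gripper_force: 0.0
```

```bash
python3 -c "
from rig import bot
print(bot.hand_in())"
```

```text
the job is handed in; nothing more can be done
None
```

I tipped the widest bin to its stop, laid the rubbing stick flat on the clear part of the pine board in front of the stone, and handed the job in at about 15.4 s; no verdict came back.

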